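Clamp a bottle with the sunken trim knob

ROBOT

A 7-joint arm with a two-finger parallel gripper is mounted at the origin on the work surface. World frame = base frame: x ahead of the robot, y to its left, z up, the work surface at z = 0. Lengths are in m, angles in rad, forces in N, time in s.
With the tool pointing down it reaches from about 0.4 to 0.85 m from the base axis. Payload 10.4 kg.
Tool frame: the origin (TCP) lies between the finger pads; the fingertips stand 22 mm ahead of it and the grasp point (between the pads) lies 3 mm ahead of it; z points along the fingers, y is the line along which they close (so a half turn about z gives the same grasp; the last joint's range is limited). The gripper opens to 85 mm and grips with 20 to 120 N. Pads are 22 mm wide; open, the fingers measure 114 mm over their backs; the gripper's body (76 mm by 85 mm) begins 54 mm behind the grasp point. The pads swing forward as they close: fully open they stand 13 mm farther back than shut.
Start: joints at [1.192, 0.332, -0.065, 1.46, 0.022, 1.35, -0.088], TCP at [0.218, -0.586, 0.253] pointing down, gripper open.
Joint ranges: [-2.6, 2.6], [-0.5, 2.12], [-1.47, 1.34], [0.16, 2.42], [-1.27, 4.41], [0.06, 2.06], [-2.6, 2.6]. Speed limits (rad/s): [2.22, 2.22, 2.79, 2.79, 3.14, 3.14, 3.14].

INTERFACE

Orientations are given as a unit quaternion [x, y, z, w].
In Python, from workcell import manip, camera, ticket, boxes_of, outline_of gives the robot as it stands.
- The arm moves only by the tool carry_out, never from a script. Its argument "deltas" is a list of rows, each a list of 5 numbers: the shift along the tool's x, y, z as a fraction of full scale, then the turn about the tool's z as a fraction of full scale, then the opening, from -1 (shut) to 1 (fully open), so that 0 is half open. In form: [[tx, ty, tz, spin, gripper], ...]. A call has 1 to 20 rows; each row is the pose to reach, as a shift and turn from the pose commanded when the call began, along the tool's axes at that moment; what a row does not reach only later rows make up. Full scale, the value 1, is 150 mm for a shift and 30 degrees for a turn. A row lasts 1/8 s, in which the tool goes at most 62.5 mm and 10.7 degrees, less where a joint would pass 70% of its speed; a pose out of reach is approached as far as the arm can. A call with a number of a shift or a turn outside -1 to 1 is refused whole. A call with a gripper value outside its range is refused whole. The fingers move at their own pace and stop on an object; "force" is the grip in N (left out, the last holds). Time passes only in rows, so rows that repeat a pose let the fingers close. It gives the time, the measured TCP pose, the force, the opening and the grip force at its end, in the units of the state.
- manip.get_obs(): the state, without advancing time (a new reading comes with each control period).
- camera(name): name is "scene" or "side" or "wrist"; returns a dict with "img" (384x512x3 uint8, red, green, blue), "depth" (384x512 float32, m along the optical axis (not along the pixel's ray), 0 where there is no reading), "vertical_fov" (degrees; the focal length in pixels is half the picture's height over the tangent of half this angle, whatever the lens; pixels are square), "cx", "cy" (the principal point, pixels), "R" (3x3) and "t" (3): a world point X has camera coordinates R X + t. Camera axes: x right, y down, z forward; pixel columns grow to the right and rows downward; lengths in m; the calibration is good to about 2 mm. A picture is of the moment at which its call begins.
- ticket.hand_in(): hands the job in; it is judged then, once.
Trained networks look in a picture, given as the dict that the camera call returned (one of the last four; its "shot" number tells which), for a name from the list of things; names that differ only in an ending like _2 or _b are one class to them, and where a whole thing is asked for, a point or a joint stands for the part that bears it (a point fixed in the world has none). Each returns a list of dicts, best first, with "conf" (0 to 1); they miss things now and then, are a little off and sometimes report something else, mostly with a low value. They report only what shows in the picture. A call takes as long as a camera call. They do not tell look-alikes from the thing itself.
- boxes_of(query, picture): "position" ([x, y, z] in m, in world coordinates, good to about 4 mm: the middle of the surface that is visible of it).
- outline_of(query, picture): "region" (384x512 bool, what is visible of it).
The state is a dict: "clock": time; "joint_pos": joint angles; "joint_velocities": joint speeds; "tau": joint torques, N m; "position": TCP position; "ee_rot": TCP orientation; "ft_force": force on the tool from outside, world axes, zero at the start; "torque": the same for the moment, N m; "grip_width": opening from 0.0 (shut) to 1.0 (fully open); "grasp_force": force on a finger pad.
Only numpy, scipy, OpenCV 4.12 (cv2) and the standard library are available. Lean on these libraries where they do the work, as an engineer would, in place of code of your own. Each camera call takes 0.05 s, during which the arm holds its last target. There are 200 camera calls.

TASK

Take the tall brown bottle out of the wooden block, stand it gently in the nest of the clamp station, between the black pad and the aluminium backstop, and let go of it. Then turn the knob sunk in the station's well clockwise, by feel since the backstop's place is not known exactly, until the sprung pad presses the bottle against the backstop with about 10 newtons (never more than 22), and let go. Leave the other things on the table alone.

Things in the scene. Friction and masses are not known exactly. Their poses are not given: they have to be found in the camera images.
- station: Clamp station fixed to the table: aluminium base plate 120 x 240 x 8 mm. Origin on the table under the plate, midway between its long sides; z up, y along the plate (y -130 to +110 mm) from the steel console (110 x 110 mm, centred at y -75, top at z 80) to the nest (about y 30). A rubber pad comes out of the console towards +y; an aluminium backstop stands at the plate's other end.
- well (a point): Middle of the mouth of the console's round well, level with its top, 80 mm above the table: 72 mm across, 48 mm deep, walls upright. The knob is sunk in it. Axes as the station's.
- trim_grip (a point): Knob in the well: black bar 36 mm long (this point's x), 14 thick (y), 34 high, top 12 mm below the rim, foot 2 mm above the well's floor. Point on the turning axis 10 mm below the bar's top; turns with the bar. Clockwise from above closes the pad, 2.8 rad in all; starts within 0.15 rad of its open end. Needs 0.13 N m plus 0.008 N m per newton clamped; stays where left. Open fingers 32 mm at most in it.
- nest (a point): Where the bottle's underside goes: on the base plate, 8 mm above the table, x 0, y 30 mm of the station, same axes. Between two low rails (inner faces at x -21 and +21 mm, tops 12 mm above this point). A bottle stood here clears pad and backstop by over 3 mm. Backstop: 52 mm wide, 34 high; its face is 21 to 29 mm along +y from here, set differently each time, not measured.
- pad_home (a point): Fixed point: middle of the pad's face at the knob's open end (y 8, z 26 mm of the station, axes as its). The pad, 26 mm wide, 22 mm high, moves from here along +y by 8 mm per radian of clockwise turn, sliding the bottle to the backstop with under 2 N; then the load builds up. The pad is sprung: 4 N per mm pushed back, solid after 6.8 mm.
- tall_bottle: Brown glass bottle with black cap, the tallest in the block, 90 mm high. Origin at the middle of its underside, z up. Body 34 mm across up to 48 mm height, cap 23 mm across from 60 to 90 mm height. 60 to 130 g.
- rack: Wooden block 220 (x) x 70 (y) x 18 mm fixed to the table, origin at the middle of its underside. Three round recesses 38 mm across and 12 mm deep at x -70, 0 and +70 mm, each holding a bottle.
- short_bottle_a: Bystander: brown bottle with black cap, 55 mm high, in the block; origin under its middle.
- short_bottle_b: Bystander: as the other short bottle.
- beaker: Bystander: glass beaker 70 mm across, 90 mm high; origin under its middle.
- cap_jar: Bystander: jar 70 mm across, 85 mm high; origin under its middle.
- wrench: Bystander: steel wrench 150 mm long lying on the table; origin under its middle.
- funnel: Bystander: steel funnel standing mouth down, 72 mm across, 75 mm high; origin under its middle.
Things that resemble listed ones, but are neither listed nor needed, are in the scene too. What is shaped like the tall_bottle but turquoise or yellow is not meant.

How it is judged:
On the way:
1. the tall bottle stands upright in the nest, let go and not yet clamped (x of tall_bottle in the frame of station between -0.008 and 0.008 m and y of tall_bottle in the frame of station between 0.02 and 0.046 m and z of tall_bottle in the frame of station below 0.011 m and angle between tall_bottle's own z axis and vertical below 0.1 rad and contact force between the fingers and tall_bottle below 0.1 N and contact force between tall_bottle and station below 3 N), for 0.2 s.
At the end, for the whole second after the job is handed in: The tall bottle stands upright (within 0.1 rad) on the floor of the nest (within 3 mm in height, 8 mm of the nest's middle line), at rest against the backstop, pressed by the pad with 4 to 17 N (contact force between tall_bottle and station between 4 and 17 N and x of tall_bottle in the frame of station between -0.008 and 0.008 m and y of tall_bottle in the frame of station between 0.03 and 0.046 m and z of tall_bottle in the frame of station below 0.011 m and angle between tall_bottle's own z axis and vertical below 0.1 rad and linear speed of tall_bottle below 0.01 m/s); the robot touches nothing.
It fails at once if the clamp presses the bottle with more than 22 N (counted once the fingers are off the bottle) (contact force between tall_bottle and station above 22 N and contact force between the fingers and tall_bottle below 0.1 N).
It fails at once if another thing is moved more than 40 mm from its place (distance of any of short_bottle_a, short_bottle_b, beaker, cap_jar, wrench, funnel from where it was at the start of the episode above 0.04 m).
It also fails if it takes over 72 s, if anything falls off the work surface, if the arm or the gripper's body presses on something with over 40 N, if the wrist force passes 120 N, or if a joint passes its speed limit or range.

## Working session

There is one attempt and no reset: what is moved stays moved. The work goes in short steps, Python scripts to look and compute and a tool call to move; the robot and the scene stay as the last step left them, time stands still between calls to the robot, and variables do not carry over. Pictures are saved under pics/ and viewed, at most 10 in all, crops included, and the job is handed in when it is done.

Besides the shell and the picture viewer there is one more tool, called after "Emit:" in YAML: its name, and indented under it one key for each argument. carry_out: Moves the arm, as the interface text tells. Its arguments: {"type":"object","properties":{"deltas":{"type":"array","items":{"type":"array","items":{"type":"number"}}},"force":{"type":"number"}},"required":["deltas"]}

```bash
mkdir -p pics; cat > h.py <<'E'
import numpy as np, cv2
from workcell import manip, camera, ticket, boxes_of, outline_of
np.set_printoptions(precision=4,suppress=True)
def pts(c):
    d=c["depth"];h,w=d.shape;f=h/2/np.tan(np.radians(c["vertical_fov"])/2)
    v,u=np.mgrid[:h,:w]
    P=np.stack([(u-c["cx"])*d/f,(v-c["cy"])*d/f,d],-1)
    return (P-np.array(c["t"]))@np.array(c["R"])
def proj(c,X):
    f=c["img"].shape[0]/2/np.tan(np.radians(c["vertical_fov"])/2)
    p=np.array(c["R"])@np.array(X)+np.array(c["t"]);return (p[:2]/p[2]*f+[c["cx"],c["cy"]]).round()
def save(c,n): cv2.imwrite("pics/"+n,c["img"][...,::-1])
E
python3 - <<'E'
from h import *
o=manip.get_obs();print(o)
for n in("scene","side"):
    c=camera(n);save(c,n+"0.png");print(n,-np.array(c["R"]).T@c["t"])
    for q in("station","well","trim_grip","nest","tall_bottle","rack","beaker","cap_jar","funnel","wrench"):
        try:
            for b in boxes_of(q,c)[:4]: print(q,round(b["conf"],2),np.array(b["position"]),proj(c,b["position"]))
        except Exception as e: print(q,e)
E
cd pics; python3 -c "
import cv2,numpy as np
cv2.imwrite('both0.png',cv2.resize(np.vstack([cv2.imread('scene0.png'),cv2.imread('side0.png')]),None,fx=.78,fy=.78))"
```

```text
{'clock': 0.0, 'joint_pos': array([ 1.1924,  0.3329, -0.0647,  1.461 ,  0.0216,  1.3499, -0.0885]), 'joint_velocities': array([-0.0003,  0.0001,  0.0021, -0.0011,  0.0001,  0.0015, -0.0011]), 'tau': array([  0.0017, -62.5449,   0.0505, -39.16  ,   0.0164,   0.0099,
         0.    ]), 'position': array([ 0.2176, -0.5855,  0.2525]), 'ee_rot': array([ 0.9842,  0.177 , -0.0002, -0.0007]), 'ft_force': array([-0.2905, -0.133 ,  0.1988]), 'torque': array([-0.0194,  0.0273,  0.0053]), 'grasp_force': 0.0, 'grip_width': 0.9976085343792824}
scene [ 1.5716 -0.2406  0.8147]
station 0.89 [0.6372 0.0947 0.0426] [286. 214.]
well 0.75 [0.6287 0.1014 0.0441] [288. 212.]
nest 0.79 [0.6288 0.0991 0.0404] [287. 213.]
tall_bottle 0.9 [ 0.5069 -0.2139  0.05  ] [164. 200.]
tall_bottle 0.77 [ 0.433  -0.3238  0.0542] [121. 188.]
tall_bottle 0.67 [ 0.5222 -0.3872  0.044 ] [ 98. 214.]
tall_bottle 0.66 [ 0.5263 -0.3022  0.0574] [130. 206.]
rack 0.66 [ 0.5895 -0.2902  0.0216] [138. 231.]
beaker 0.92 [ 0.816  -0.0855  0.0613] [234. 267.]
cap_jar 0.83 [ 0.3734 -0.2123  0.0545] [160. 172.]
funnel 0.94 [0.6135 0.4379 0.0195] [399. 199.]
wrench 0.76 [0.3358 0.2843 0.0029] [314. 160.]
side [ 0.4798 -0.9848  0.7249]
station 0.86 [0.5965 0.033  0.0606] [272. 202.]
well 0.75 [0.5945 0.0331 0.0616] [272. 201.]
nest 0.61 [0.5953 0.0363 0.0583] [272. 202.]
tall_bottle 0.8 [ 0.5205 -0.3183  0.0585] [258. 281.]
tall_bottle 0.79 [ 0.5091 -0.3999  0.0439] [256. 312.]
tall_bottle 0.77 [ 0.4251 -0.3301  0.0464] [219. 291.]
tall_bottle 0.51 [ 0.4874 -0.2248  0.0478] [243. 260.]
rack 0.64 [ 0.5935 -0.3263  0.0152] [287. 294.]
beaker 0.59 [ 0.7938 -0.1079  0.0643] [343. 222.]
cap_jar 0.65 [ 0.355  -0.2326  0.056 ] [193. 263.]
funnel 0.52 [0.604  0.4296 0.0176] [264. 159.]
```

View pics/both0.png

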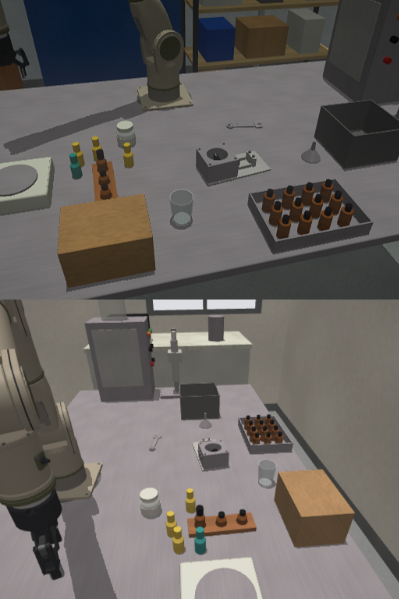

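```bash
python3 - <<'E'
from h import *
a=camera("scene");b=camera("side")
A=cv2.resize(a["img"][165:265,80:180],(400,400),interpolation=2);B=cv2.resize(b["img"][220:340,190:340],(400,400),interpolation=2)
C=cv2.resize(a["img"][160:250,235:355],(400,200),interpolation=2);D=cv2.resize(b["img"][160:230,225:325],(400,200),interpolation=2)
cv2.imwrite("pics/crop1.png",np.vstack([np.hstack([A,B]),np.hstack([C,D])])[...,::-1])
for c in(a,b):
    P=pts(c)
    for q in("rack","trim_grip","pad_home","tall_bottle","station","short_bottle_a"):
        for o in outline_of(q,c)[:4]:
            m=o["region"]&(c["depth"]>0);p=P[m];
            if len(p)<5: print(q,len(p));continue
            print(q,round(o["conf"],2),len(p),np.median(p,0),"lo",np.percentile(p,3,axis=0),"hi",np.percentile(p,97,axis=0),"rgb",np.median(c["img"][m],0))
E
```

```text
rack 0.79 708 [ 0.5912 -0.2865  0.0155] lo [ 0.4921 -0.3357  0.0105] hi [ 0.6688 -0.2681  0.0187] rgb [124.  82.  49.]
trim_grip 0.67 3222 [0.6314 0.0974 0.0399] lo [0.5485 0.0213 0.0004] hi [0.666  0.2522 0.0792] rgb [72. 71. 70.]
trim_grip 0.61 382 [0.617  0.4374 0.0167] lo [ 0.5938  0.4136 -0.0009] hi [0.6376 0.4649 0.0644] rgb [90. 87. 88.]
trim_grip 0.4 44 [0.6036 0.0763 0.0645] lo [0.5896 0.0724 0.0529] hi [0.62   0.0838 0.0687] rgb [36. 35. 35.]
pad_home 0.78 3257 [0.6312 0.0965 0.0392] lo [ 0.545   0.0213 -0.0007] hi [0.666  0.2529 0.0792] rgb [73. 71. 71.]
tall_bottle 0.85 282 [ 0.5289 -0.3035  0.0553] lo [ 0.5158 -0.3185  0.0219] hi [ 0.5372 -0.2897  0.0941] rgb [54. 39. 30.]
tall_bottle 0.77 241 [ 0.458  -0.3794  0.0524] lo [ 0.4457 -0.393   0.003 ] hi [ 0.4659 -0.3691  0.0886] rgb [82. 72. 34.]
tall_bottle 0.73 393 [ 0.5015 -0.2137  0.0366] lo [ 0.3883 -0.2298 -0.0037] hi [ 0.5098 -0.1941  0.0879] rgb [85. 74. 37.]
tall_bottle 0.71 230 [ 0.4361 -0.3221  0.0534] lo [ 0.4187 -0.3349 -0.0015] hi [ 0.4449 -0.3057  0.0888] rgb [86.  74.5 35. ]
station 0.84 3262 [0.6294 0.0978 
[... 848 characters left out ...]
.3135  0.0575] lo [ 0.5017 -0.3207  0.0215] hi [ 0.5314 -0.2994  0.0955] rgb [65. 42. 28.]
tall_bottle 0.75 347 [ 0.4893 -0.2218  0.0452] lo [ 0.4746 -0.2295 -0.0012] hi [ 0.5044 -0.1341  0.0897] rgb [111.  95.  47.]
station 0.66 1466 [0.5971 0.0365 0.0576] lo [0.5348 0.0192 0.0016] hi [0.6592 0.2224 0.0802] rgb [78. 75. 75.]
station 0.3 224 [ 0.6539 -0.3082  0.0371] lo [ 0.6411 -0.3164  0.0138] hi [ 0.6705 -0.2902  0.0609] rgb [73.5 48.  33. ]
short_bottle_a 0.77 221 [ 0.5865 -0.31    0.0367] lo [ 0.5706 -0.318   0.0152] hi [ 0.6054 -0.2944  0.0607] rgb [69. 44. 33.]
short_bottle_a 0.59 183 [ 0.6542 -0.3089  0.0384] lo [ 0.6426 -0.3165  0.0172] hi [ 0.6677 -0.2948  0.0609] rgb [68. 43. 32.]
```

View pics/crop1.png

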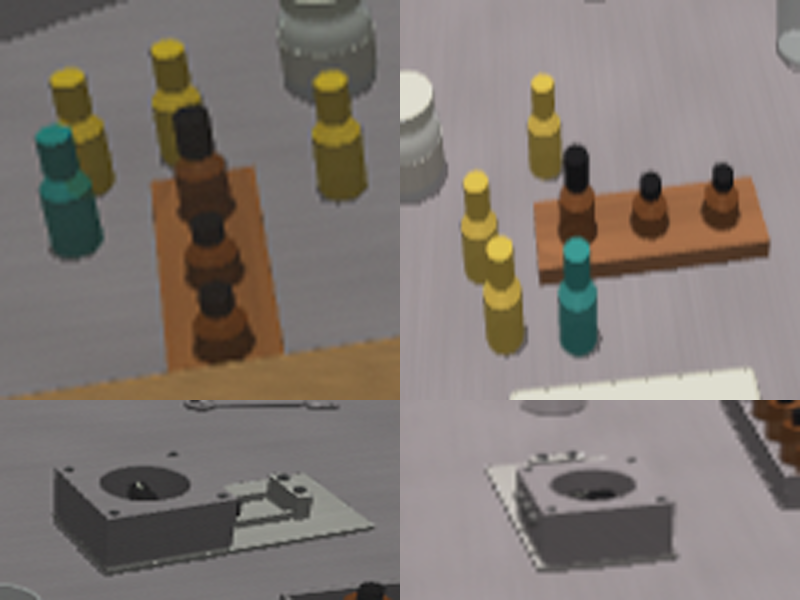

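The tall bottle candidates are yellow (125,188), (164,200) and (100,188), turquoise (98,214), and brown with a black cap at (130,206) in the scene view. The brown one is in the block and is the tallest there, and the enlarged crop confirms it.

```bash
cat >> h.py <<'E'
from scipy.optimize import least_squares
from scipy.spatial.transform import Rotation as Ro
def circ(p,r):
    s=least_squares(lambda q:np.hypot(p[:,0]-q[0],p[:,1]-q[1])-r,p[:,:2].mean(0)+0.0,loss="soft_l1",f_scale=.002);return s.x
def delta(X,o=None):
    o=o or manip.get_obs();R=Ro.from_quat(o["ee_rot"]).as_matrix();return R.T@(np.array(X)-o["position"])/.15
def box(P,c,lo,hi): return P[(c["depth"]>0)&(P>lo).all(-1)&(P<hi).all(-1)]
E
python3 - <<'E'
from h import *
T=[];L=[]
for n in("scene","side"):
    c=camera(n);P=pts(c)
    for z0,z1 in((.07,.093),(.093,.1)):
        p=box(P,c,(.49,-.34,z0),(.56,-.27,z1));print(n,len(p),p.mean(0),circ(p,.0115) if z0<.09 else "")
    p=box(P,c,(.5,-.02,.076),(.7,.2,.084));T.append(p)
    r=cv2.minAreaRect(p[:,:2].astype(np.float32)*1000);print("console",len(p),r)
    p=box(P,c,(.5,-.02,.004),(.75,.3,.012));print("plate",cv2.minAreaRect(p[:,:2].astype(np.float32)*1000))
    p=box(P,c,(.5,.12,.02),(.72,.3,.06));print("bstop",p.mean(0),p.min(0),p.max(0))
p=np.vstack(T);print(cv2.minAreaRect(p[:,:2].astype(np.float32)*1000))
print("delta",delta((.519,-.303,.2525)))
E
```

```text
scene 72 [ 0.5262 -0.3045  0.082 ] [ 0.5188 -0.3049]
scene 28 [ 0.5226 -0.3041  0.0944] 
console 623 ((606.2208862304688, 79.42018127441406), (114.40227508544922, 112.13996887207031), 8.20715045928955)
plate ((599.6568603515625, 143.60504150390625), (121.02177429199219, 241.07852172851562), 8.148626327514648)
bstop [0.6159 0.1794 0.0366] [0.5623 0.12   0.02  ] [0.6579 0.2241 0.0593]
side 69 [ 0.5159 -0.3114  0.0815] [ 0.5167 -0.3031]
side 47 [ 0.5172 -0.3053  0.0949] 
console 395 ((602.4285888671875, 79.78543090820312), (111.20368957519531, 118.91631317138672), 7.4261579513549805)
plate ((593.269775390625, 143.811279296875), (119.99022674560547, 247.21812438964844), 7.678998947143555)
bstop [0.5793 0.2032 0.0403] [0.5412 0.1205 0.0218] [0.6083 0.2225 0.0589]
((605.2940673828125, 79.89761352539062), (116.36136627197266, 119.13996887207031), 8.064374923706055)
delta [ 2.5397 -1.0682  0.0056]
```

Emit:
carry_out:
  deltas:
    - [0.2,-0.08,0,-0.15,0.0]
    - [0.5,-0.2,0,-0.45,0.0]
    - [0.8,-0.32,0,-0.75,0.0]
    - [1.0,-0.42,0,-1.0,0.0]
    - [1.0,-0.42,0,-1.0,0.0]
  force: 30

```text
clock: 2.52
position: [0.3398, -0.4713, 0.2537]
ee_rot: [0.903, 0.43, 0.001, 0.0]
ft_force: [-0.0, -0.5, 0.0]
grip_width: 0.499
grasp_force: 0.0
```

```bash
python3 -c "
from h import *
o=manip.get_obs();print(o['position'],delta((.518,-.304,.20)),o['joint_pos'],o['grip_width'])"
```

```text
[ 0.3398 -0.4713  0.2537] [1.6145 0.2175 0.3601] [ 1.0577  0.2457 -0.2249  1.573   0.0546  1.3286  0.1435] 0.49941396994429865
```

Emit:
carry_out:
  deltas:
    - [0.3,0.04,0.0,-0.1,0.0]
    - [0.65,0.09,0.1,-0.3,0.0]
    - [1.0,0.13,0.15,-0.33,0.0]
    - [1.0,0.13,0.15,-0.33,0.0]

```text
clock: 3.02
position: [0.45, -0.3672, 0.2303]
ee_rot: [0.863, 0.505, 0.001, -0.001]
ft_force: [-0.7, -0.8, -0.9]
grip_width: 0.499
grasp_force: 0.0
```

```bash
python3 - <<'E'
from h import *
c=camera("wrist");save(c,"w1.png");P=pts(c)
p=box(P,c,(.48,-.35,.07),(.56,-.26,.1));print(len(p));
if len(p):
    t=p[p[:,2]>.09];print(t.mean(0),t.min(0),t.max(0),circ(p,.0115))
o=manip.get_obs();print(o['position'],delta((.518,-.304,.20)),o['joint_pos'])
for b in boxes_of("tall_bottle",c): print(b["conf"],b["position"],proj(c,b["position"]))
E
```

```text
691
[ 0.517  -0.3046  0.096 ] [ 0.5059 -0.3159  0.0916] [ 0.5282 -0.2933  0.0981] [ 0.5165 -0.3078]
[ 0.4481 -0.3699  0.2306] [0.6119 0.1889 0.2041] [ 0.8897  0.2697 -0.3316  1.5993  0.0901  1.2881  0.0284]
0.89 [0.4271, -0.3149, 0.0742] [204. 150.]
0.75 [0.5107, -0.3853, 0.0663] [317. 170.]
0.67 [0.4863, -0.2215, 0.05] [208.  22.]
0.56 [0.4502, -0.3789, 0.0638] [259. 193.]
```

View pics/w1.png

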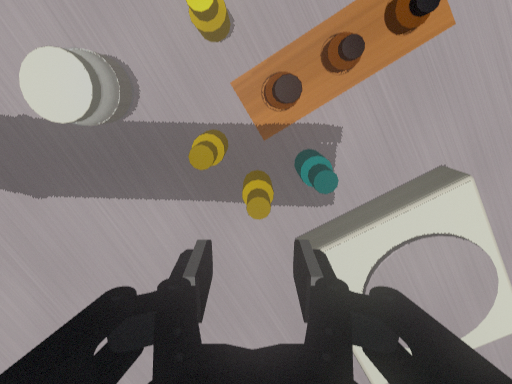

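Wrist view: the tall bottle's black cap is at (287,88) in the block, with yellow bottles at (205,150) and (258,195) and the turquoise one at (320,175). All of them are clear of the approach.

```bash
python3 -c "
from h import *
print(delta((.517,-.3046,.089)))"
```

```text
[0.6202 0.1849 0.945 ]
```

Emit:
carry_out:
  deltas:
    - [0.3,0.09,0.0,0,0.0]
    - [0.62,0.185,0.2,0,0.0]
    - [0.62,0.185,0.4,0,0.0]
    - [0.62,0.185,0.4,0,0.0]

```text
clock: 3.62
position: [0.5152, -0.3055, 0.1689]
ee_rot: [0.865, 0.501, -0.001, -0.002]
ft_force: [0.8, 0.5, 0.5]
grip_width: 0.503
grasp_force: 0.0
```

```bash
python3 - <<'E'
from h import *
c=camera("wrist");P=pts(c)
p=box(P,c,(.48,-.35,.07),(.56,-.26,.1))
if len(p):
    t=p[p[:,2]>.09];print(t.mean(0),t.min(0),t.max(0))
print(manip.get_obs()['position'],delta((.517,-.3046,.089)))
E
```

```text
[ 0.5177 -0.3039  0.0956] [ 0.5062 -0.3161  0.0902] [ 0.5287 -0.2934  0.0978]
[ 0.5159 -0.3062  0.1707] [0.0134 0.0021 0.5447]
```

Emit:
carry_out:
  deltas:
    - [0.014,0.002,0.2,0,0.0]
    - [0.014,0.002,0.4,0,0.0]
    - [0.014,0.002,0.53,0,0.0]
    - [0.014,0.002,0.54,0,0.0]
    - [0.014,0.002,0.54,0,-1]
    - [0.014,0.002,0.54,0,-1]
    - [0.014,0.002,0.54,0,-1]
    - [0.014,0.002,0.54,0,-1]
    - [0.014,0.002,0.54,0,-1]
    - [0.014,0.002,0.54,0,-1]
  force: 30

```text
clock: 4.92
position: [0.5193, -0.3033, 0.0912]
ee_rot: [0.865, 0.502, 0.0, 0.001]
ft_force: [-1.3, -0.4, 6.4]
grip_width: 0.256
grasp_force: 29.9
```

Emit:
carry_out:
  deltas:
    - [0,0,-0.1,0,-1]
    - [0,0,-0.35,0,-1]
    - [0,0,-0.65,0,-1]
    - [0,0,-0.95,0,-1]
    - [0,0,-0.95,0,-1]

```text
clock: 5.55
position: [0.5202, -0.3032, 0.2374]
ee_rot: [0.865, 0.502, 0.002, 0.003]
ft_force: [0.1, 0.1, -1.0]
grip_width: 0.258
grasp_force: 29.6
```

```bash
python3 - <<'E'
from h import *
a=camera("scene");b=camera("side")
cv2.imwrite("pics/lift.png",np.hstack([cv2.resize(a["img"][120:240,80:200],(400,400)),cv2.resize(b["img"][180:320,180:320],(400,400))])[...,::-1])
o=manip.get_obs();print(o["position"],o["ft_force"],o["joint_pos"])
for c in(a,b):
    p=box(pts(c),c,(.48,-.34,.13),(.56,-.26,.2));print(len(p),p.min(0),p.max(0),circ(p[p[:,2]<.2],.017))
print(delta((.5905,.1834,.23)))
E
```

```text
[ 0.5185 -0.3027  0.2329] [-0.3078 -0.0636 -1.1902] [ 0.761   0.3152 -0.3814  1.543   0.1201  1.3058 -0.1533]
251 [ 0.5195 -0.3219  0.1498] [ 0.5412 -0.2883  0.2   ] [ 0.5199 -0.3052]
273 [ 0.5005 -0.3226  0.1489] [ 0.5339 -0.297   0.1999] [ 0.5175 -0.3027]
[ 3.0523 -1.1893  0.018 ]
```

View pics/lift.png

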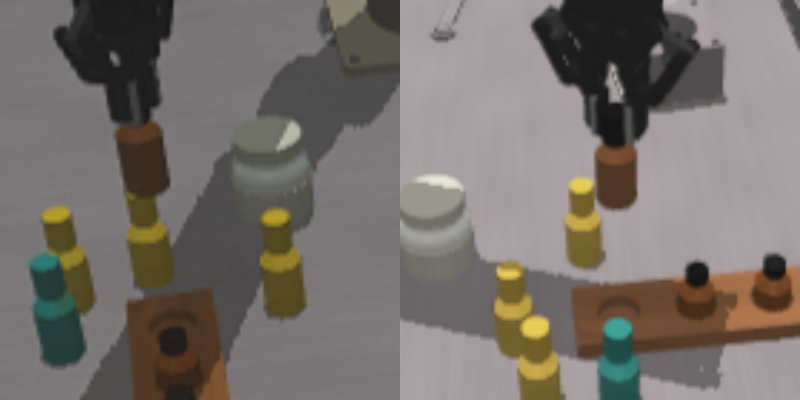

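The picture shows the tall bottle hanging upright from the fingers, and its recess in the block is empty.

Emit:
carry_out:
  deltas:
    - [0.2,-0.08,0,-0.1,-1]
    - [0.5,-0.2,0,-0.3,-1]
    - [0.8,-0.32,0,-0.5,-1]
    - [1.0,-0.4,0,-0.7,-1]
    - [1.0,-0.4,0,-0.7,-1]

```text
clock: 6.28
position: [0.5408, -0.1381, 0.2316]
ee_rot: [0.756, 0.654, 0.0, -0.001]
ft_force: [0.1, -0.5, -1.6]
grip_width: 0.259
grasp_force: 29.6
```

```bash
cat > d.py <<'E'
from h import *
import sys
o=manip.get_obs();X=[float(v) for v in sys.argv[1:4]]
R=Ro.from_quat(o["ee_rot"]).as_matrix();y=np.degrees(np.arctan2(R[1,0],R[0,0]))
print(o["position"],"yaw",y,"d",delta(X,o),"spin",(y-float(sys.argv[4]))/30 if len(sys.argv)>4 else "", "j7",o["joint_pos"][6],o["ft_force"],o["torque"])
E
python3 d.py .5905 .1834 .23 98.1
```

```text
[ 0.5408 -0.1381  0.2316] yaw 81.74561567568946 d [2.1687 0.0205 0.0134] spin -0.5451461441436843 j7 -0.07030134842076577 [ 0.0702 -0.4864 -1.5862] [-0.0269  0.0227  0.0129]
```

Emit:
carry_out:
  deltas:
    - [0.25,0.0,0,-0.1,-1]
    - [0.6,0.01,0,-0.3,-1]
    - [1.0,0.01,0,-0.5,-1]
    - [1.0,0.01,0,-0.54,-1]

```text
clock: 6.78
position: [0.5644, 0.0111, 0.2318]
ee_rot: [0.656, 0.755, 0.001, -0.001]
ft_force: [-0.1, -0.2, -1.2]
grip_width: 0.259
grasp_force: 29.6
```

```bash
python3 d.py .5905 .1834 .23 98.1; python3 - <<'E'
from h import *
c=camera("wrist");save(c,"w2.png");P=pts(c)
p=box(P,c,(.5,-.02,.074),(.7,.16,.086));r=cv2.minAreaRect(p[:,:2].astype(np.float32)*1000);print(len(p),r)
E
```

```text
[0.5644 0.0111 0.2318] yaw 98.02853241359432 d [1.1129 0.3324 0.0145] spin -0.002382252880189147 j7 -0.08664968358162423 [-0.1334 -0.2179 -1.1585] [-0.0191 -0.0072 -0.0219]
10952 ((602.8380126953125, 79.74839782714844), (109.66326141357422, 110.37104797363281), 7.602595329284668)
```

View pics/w2.png

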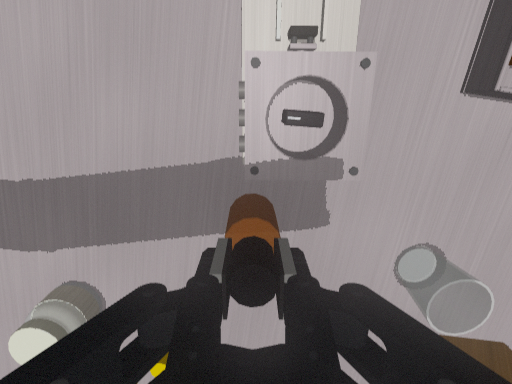

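Wrist view: the well is at (303,118) with the black bar in it nearly along the station's x. The rails and pad are above it at (300,35), and the bottle is held at (253,240).

```bash
python3 - <<'E'
from h import *
c=camera("wrist");P=pts(c)
p=box(P,c,(.56,.04,.060),(.65,.12,.072))
d=np.hypot(p[:,0]-.603,p[:,1]-.0797);p=p[d<.03];print("bar",len(p),cv2.minAreaRect(p[:,:2].astype(np.float32)*1000),p.mean(0))
q=box(P,c,(.56,.04,.02),(.65,.12,.04));print("floor",len(q),cv2.minEnclosingCircle(q[:,:2].astype(np.float32)*1000))
p=box(P,c,(.53,.14,.014),(.65,.26,.06))
for lo,hi in((.015,.024),(.024,.032),(.032,.045)):
    s=p[(p[:,2]>lo)&(p[:,2]<hi)];
    if len(s):print(lo,len(s),s.min(0),s.max(0))
E
python3 d.py .5889 .1838 .23 97.6
```

```text
bar 613 ((602.30322265625, 79.80845642089844), (36.02986145019531, 13.968000411987305), 3.6130659580230713) [0.6017 0.0799 0.0676]
floor 3407 ((602.7252197265625, 79.8369140625), 36.06742477416992)
0.015 365 [0.564  0.1425 0.0151] [0.6169 0.1863 0.0238]
0.024 132 [0.5786 0.1413 0.0241] [0.6059 0.1598 0.0319]
0.032 476 [0.5785 0.1413 0.032 ] [0.6062 0.1639 0.0397]
[0.5645 0.0053 0.2315] yaw 97.52705992539894 d [1.1582 0.3168 0.0095] spin -0.0024313358200349928 j7 -0.0863206989557251 [ 0.5934 -1.6534 -1.1785] [-0.046   0.0409 -0.0108]
```

Emit:
carry_out:
  deltas:
    - [0.2,0.06,0,0,-1]
    - [0.5,0.15,0,0,-1]
    - [0.8,0.24,0,0.0,-1]
    - [0.9,0.3,0,0.0,-1]
    - [0.9,0.3,0,0.0,-1]

```text
clock: 7.5
position: [0.5923, 0.1444, 0.2316]
ee_rot: [0.66, 0.751, -0.0, -0.0]
ft_force: [0.8, 0.2, -0.6]
grip_width: 0.259
grasp_force: 29.7
```

```bash
python3 d.py .5889 .1838 .23 97.6; python3 - <<'E'
from h import *
for n in("wrist","scene"):
    c=camera(n);P=pts(c);save(c,n+"3.png")
    p=box(P,c,(.54,.12,.13),(.65,.24,.19));print(n,len(p),p.min(0),p.max(0),circ(p,.017))
    p=box(P,c,(.5,.14,.014),(.65,.27,.05));
    o=[np.array([.6028,.0797])+0];a=np.radians(7.6);x=np.array([np.cos(a),np.sin(a)]);y=np.array([-np.sin(a),np.cos(a)])
    s=(p[:,:2]-o[0]);s=np.c_[s@x,s@y-.075,p[:,2]]
    b=s[s[:,2]>.036];print("backstop st.frame",len(b),b.min(0),b.max(0)) if len(b) else 0
    r=s[(s[:,2]>.016)&(s[:,2]<.024)&(s[:,1]<.05)&(s[:,1]>.012)];print("rails",len(r),np.histogram(r[:,0],np.arange(-.04,.041,.004)) if len(r) else 0)
E
```

```text
[0.5923 0.1444 0.2316] yaw 97.43863555746528 d [0.2635 0.0118 0.0109] spin -0.005378814751157298 j7 -0.3599860629939637 [ 0.8459  0.1974 -0.6124] [-0.0326  0.0138 -0.0291]
wrist 973 [0.575  0.1454 0.1468] [0.6083 0.1595 0.19  ] [0.5917 0.1419]
backstop st.frame 1019 [-0.026  -0.0201  0.036 ] [0.0543 0.0669 0.0498]
rails 272 (array([  0,   0,   0,  44,  95,   0,   0,   0,   0,   0,   0,   0,   0,
         0,   0, 109,  24,   0,   0,   0]), array([-0.04 , -0.036, -0.032, -0.028, -0.024, -0.02 , -0.016, -0.012,
       -0.008, -0.004, -0.   ,  0.004,  0.008,  0.012,  0.016,  0.02 ,
        0.024,  0.028,  0.032,  0.036,  0.04 ]))
scene 199 [0.5857 0.1227 0.1432] [0.6138 0.1571 0.1899] [0.5934 0.1406]
backstop st.frame 69 [-0.0222  0.0505  0.0362] [0.0312 0.0663 0.046 ]
rails 31 (array([ 0,  0,  0,  0,  4,  8,  1,  0,  0,  0,  0,  0,  0,  0,  0,  2, 11,
        5,  0,  0]), array([-0.04 , -0.036, -0.032, -0.028, -0.024, -0.02 , -0.016, -0.012,
       -0.008, -0.004, -0.   ,  0.004,  0.008,  0.012,  0.016,  0.02 ,
        0.024,  0.028,  0.032,  0.036,  0.04 ]))
```

Emit:
carry_out:
  deltas:
    - [0.14,0.005,0,0,-1]
    - [0.275,0.011,0.1,0,-1]
    - [0.275,0.011,0.3,0,-1]
    - [0.275,0.011,0.55,0,-1]
    - [0.275,0.011,0.75,0,-1]
    - [0.275,0.011,0.82,0,-1]
    - [0.275,0.011,0.82,0,-1]

```text
clock: 8.48
position: [0.5885, 0.1849, 0.1094]
ee_rot: [0.66, 0.751, -0.0, 0.0]
ft_force: [-0.5, -1.0, -1.2]
grip_width: 0.257
grasp_force: 29.7
```

```bash
python3 d.py .589 .1855 .092 97.6; python3 - <<'E'
from h import *
a=np.radians(7.6);x=np.array([np.cos(a),np.sin(a)]);y=np.array([-np.sin(a),np.cos(a)])
for n in("scene","side"):
    c=camera(n);P=pts(c);save(c,n+"4.png")
    if n=="scene": cv2.imwrite("pics/n4.png",cv2.resize(c["img"][150:250,240:360],(720,600))[...,::-1])
    p=box(P,c,(.5,.12,.025),(.65,.26,.2));s=p[:,:2]-[.6028,.0797];s=np.c_[s@x,s@y-.075,p[:,2]]
    m=(abs(s[:,0])<.025)&(s[:,1]>.01)&(s[:,1]<.05)&(s[:,2]<.065);b=s[m&(s[:,2]>.045)];print(n,len(b),s[m][:,2].min(),b.min(0),b.max(0),circ(b,.017))
E
```

```text
[0.5885 0.1849 0.1094] yaw 97.39810518831733 d [0.0033 0.0039 0.1159] spin -0.0067298270560887845 j7 -0.4881268706649295 [-0.4964 -0.9686 -1.1577] [-0.0116  0.0064 -0.0163]
scene 70 0.02503397414138118 [-0.0094  0.0108  0.0457] [0.0204 0.0421 0.0645] [0.0012 0.0282]
side 20 0.04898627854097978 [-0.0174  0.0125  0.049 ] [0.0143 0.0386 0.064 ] [-0.0003  0.0312]
```

View pics/n4.png

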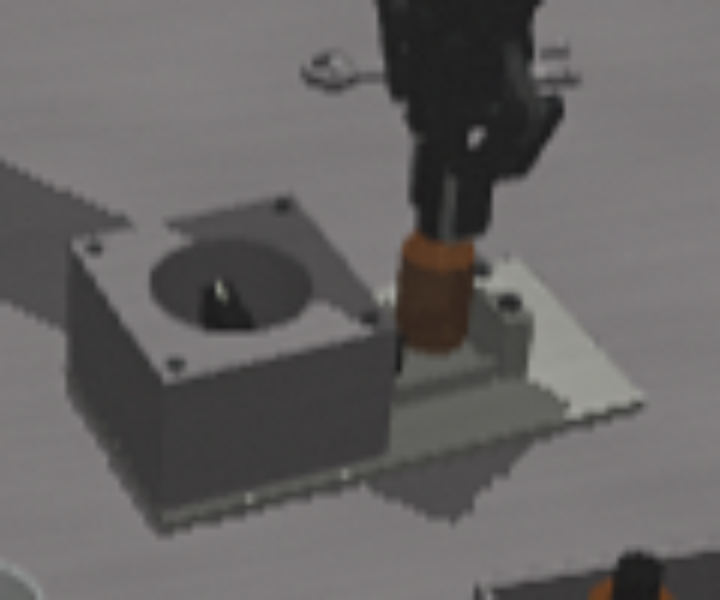

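The scene view shows the bottle over the nest at (435,290), between the console and the backstop and upright. I'll lower it gently.

Emit:
carry_out:
  deltas:
    - [0.003,0.004,0.03,0,-1]
    - [0.003,0.004,0.06,0,-1]
    - [0.003,0.004,0.08,0,-1]
    - [0.003,0.004,0.09,0,-1]
    - [0.003,0.004,0.1,0,-1]
    - [0.003,0.004,0.1,0,-1]

```text
clock: 9.32
position: [0.5888, 0.1866, 0.0942]
ee_rot: [0.659, 0.752, -0.0, 0.0]
ft_force: [0.5, -0.8, -1.2]
grip_width: 0.255
grasp_force: 29.7
```

Emit:
carry_out:
  deltas:
    - [0,0,0.006,0,-1]
    - [0,0,0.012,0,-1]
    - [0,0,0.012,0,-1]

```text
clock: 9.7
position: [0.5891, 0.1869, 0.0933]
ee_rot: [0.659, 0.752, 0.0, 0.0]
ft_force: [-0.9, -1.3, 5.3]
grip_width: 0.254
grasp_force: 30.5
```

Contact felt (+5 N). Releasing.

Emit:
carry_out:
  deltas:
    - [0,0,0.006,0,-0.35]
    - [0,0,0.006,0,-0.2]
    - [0,0,0.006,0,0]
    - [0,0,0.006,0,0]
    - [0,0,0.006,0,0]
    - [0,0,-0.1,0,0]
    - [0,0,-0.3,0,0]
    - [0,0,-0.6,0,0]
    - [0,0,-0.8,0,0]
    - [0,0,-0.8,0,0]

```text
clock: 10.95
position: [0.59, 0.1875, 0.2164]
ee_rot: [0.659, 0.752, 0.002, 0.002]
ft_force: [0.8, 0.4, -0.9]
grip_width: 0.498
grasp_force: 0.0
```

```bash
python3 - <<'E'
from h import *
a=np.radians(7.6);x=np.array([np.cos(a),np.sin(a)]);y=np.array([-np.sin(a),np.cos(a)])
for n in("scene","wrist"):
    c=camera(n);P=pts(c);save(c,n+"5.png")
    p=box(P,c,(.5,.12,.012),(.65,.26,.15));s=p[:,:2]-[.6028,.0797];s=np.c_[s@x,s@y-.075,p[:,2]]
    m=(abs(s[:,0])<.025)&(s[:,1]>.01)&(s[:,1]<.05);t=s[m&(s[:,2]>.07)];print(n,len(t),t.min(0),t.max(0),circ(t[t[:,2]<.093],.0115) if n=="scene" else t[t[:,2]>.093].mean(0))
    b=s[(s[:,2]>.034)&(s[:,2]<.05)&(s[:,1]>.044)&(abs(s[:,0])<.03)];print("bs",len(b),b.min(0) if len(b) else 0,b.max(0) if len(b) else 0)
    if n=="wrist":
        e=P-np.array([.6028,.0797,0]);S=np.stack([e[...,:2]@x,e[...,:2]@y-.075,P[...,2]],-1)
        for X in(-.022,.022,.024):
            k=(abs(S[...,0]-X)<.002)&(S[...,1]>.03)&(S[...,1]<.075);q=S[k];q=q[np.argsort(q[:,1])];
            h=q[q[:,2]>.036];print(X,h[:,1].min() if len(h) else 0,h[:,1].max() if len(h) else 0,len(h))
E
python3 d.py .6023 .0798 .16 93.6
```

```text
scene 96 [-0.0066  0.0179  0.071 ] [0.0163 0.0402 0.0982] [0.0013 0.0306]
bs 63 [-0.0205  0.0506  0.0351] [0.0292 0.0658 0.0457]
wrist 723 [-0.0119  0.0203  0.0703] [0.0108 0.0427 0.0996] [-0.0005  0.032   0.0977]
bs 873 [-0.0263  0.0442  0.034 ] [0.0252 0.0677 0.0499]
-0.022 0.03004233581698254 0.06752651688882243 2231
0.022 0.030009221067036435 0.06748590996767014 2122
0.024 0.030009221067036435 0.06748590996767014 1794
[0.5888 0.1866 0.213 ] yaw 97.4861850519182 d [-0.7179 -0.004   0.3534] spin 0.1295395017306068 j7 -0.4420330222790459 [-0.2786 -0.1249 -0.6277] [ 0.0367 -0.0188  0.0035]
```

View pics/wrist5.png

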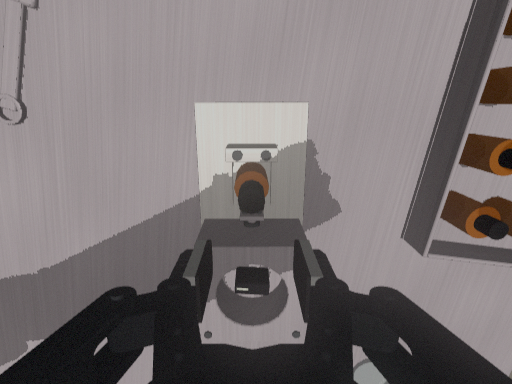

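The bottle stands in the nest, with its cap at (252,195). The knob is at (252,280) between the fingers. Next I move over the well and turn the wrist.

Emit:
carry_out:
  deltas:
    - [-0.2,0,0,-0.3,-0.34]
    - [-0.45,0,0,-0.6,-0.34]
    - [-0.65,0,0,-0.9,-0.34]
    - [-0.715,0,0,-1.0,-0.34]
  force: 40

```text
clock: 11.55
position: [0.6027, 0.0774, 0.2112]
ee_rot: [0.442, 0.897, -0.001, -0.001]
ft_force: [-0.5, 0.3, -0.1]
grip_width: 0.331
grasp_force: 0.0
```

Emit:
carry_out:
  deltas:
    - [0,0,0,-0.34,-0.34]
    - [0,0,0,-0.68,-0.34]
    - [0,0,0,-1.0,-0.34]

```text
clock: 11.92
position: [0.6022, 0.0801, 0.2115]
ee_rot: [0.192, 0.981, -0.0, -0.001]
ft_force: [-0.1, -0.0, -0.2]
grip_width: 0.331
grasp_force: 0.0
```

Emit:
carry_out:
  deltas:
    - [0,0,0.05,-0.34,-0.34]
    - [0,0,0.15,-0.68,-0.34]
    - [0,0,0.27,-0.87,-0.34]
    - [0,0,0.27,-0.87,-0.34]
    - [0,0,0.27,-0.87,-0.34]

```text
clock: 12.55
position: [0.6028, 0.0804, 0.1723]
ee_rot: [-0.03, 1.0, 0.0, -0.0]
ft_force: [0.2, 1.1, 0.4]
grip_width: 0.332
grasp_force: 0.0
```

```bash
python3 d.py .6023 .0798 .12 183.6; python3 - <<'E'
from h import *
c=camera("wrist");P=pts(c);save(c,"w6.png")
p=box(P,c,(.56,.04,.060),(.65,.12,.072))
d=np.hypot(p[:,0]-.603,p[:,1]-.0797);p=p[d<.03];print("bar",len(p),cv2.minAreaRect(p[:,:2].astype(np.float32)*1000),p.mean(0))
q=box(P,c,(.56,.04,.02),(.65,.12,.04));print("floor",len(q),cv2.minEnclosingCircle(q[:,:2].astype(np.float32)*1000))
for k in range(6): t=manip.get_obs();
print(t["torque"],t["ft_force"])
E
```

```text
[0.6028 0.0804 0.1723] yaw -176.54033221210727 d [ 0.0035 -0.0039  0.3484] spin -12.004677740403576 j7 1.1365157129311176 [0.2203 1.0915 0.3637] [ 0.0285 -0.0209 -0.0121]
bar 777 ((601.4744262695312, 79.42776489257812), (35.364356994628906, 13.833971977233887), 3.4870715141296387) [0.6004 0.0794 0.0675]
floor 3512 ((602.748779296875, 79.46533203125), 36.03286361694336)
[ 0.0486  0.0111 -0.0286] [ 0.3802 -0.2082  0.5464]
```

Emit:
carry_out:
  deltas:
    - [0.003,-0.005,0.15,0,-0.34]
    - [0.003,-0.005,0.35,0,-0.34]
    - [0.003,-0.005,0.5,0,-0.34]
    - [0.003,-0.005,0.6,0,-0.34]
    - [0.003,-0.005,0.68,0,-0.34]
    - [0.003,-0.005,0.74,0,-0.34]
    - [0.003,-0.005,0.74,0,-0.34]

```text
clock: 13.48
position: [0.6025, 0.0796, 0.0608]
ee_rot: [-0.031, 1.0, 0.0, -0.0]
ft_force: [0.4, -0.8, 0.4]
grip_width: 0.334
grasp_force: 0.0
```

```bash
python3 d.py .6025 .0797 .061 183.6
```

```text
[0.6025 0.0796 0.0608] yaw -176.41036700010235 d [-0.0003  0.0005 -0.0011] spin -12.00034556667008 j7 1.0708963102102884 [ 0.36   -0.8018  0.4415] [-0.0359  0.04   -0.0113]
```

Perfect fit; now close on the bar.

Emit:
carry_out:
  deltas:
    - [0,0,0,0,-0.6]
    - [0,0,0,0,-1]
    - [0,0,0,0,-1]
    - [0,0,0,0,-1]
    - [0,0,0,0,-1]
    - [0,0,0,0,-1]
  force: 40

```text
clock: 14.22
position: [0.6027, 0.0796, 0.0616]
ee_rot: [-0.031, 1.0, -0.0, 0.0]
ft_force: [-1.3, -0.4, 6.3]
grip_width: 0.153
grasp_force: 42.4
```

```bash
python3 d.py .6025 .0797 .061 183.6
```

```text
[0.6027 0.0796 0.0616] yaw -176.4148197464313 d [0.0015 0.0007 0.0042] spin -12.000493991547708 j7 1.070954562679007 [-1.268  -0.3631  6.3413] [-0.1357  0.2686  0.0658]
```

Emit:
carry_out:
  deltas:
    - [0,0,0,0.15,-1]
    - [0,0,0,0.35,-1]
    - [0,0,0,0.55,-1]
    - [0,0,0,0.75,-1]
    - [0,0,0,0.9,-1]
    - [0,0,0,0.9,-1]

```text
clock: 14.98
position: [0.6028, 0.0797, 0.0616]
ee_rot: [0.203, 0.979, 0.0, 0.001]
ft_force: [-2.5, 0.4, 5.8]
grip_width: 0.158
grasp_force: 42.6
```

```bash
cat > f.py <<'E'
from h import *
a=np.radians(7.6);x=np.array([np.cos(a),np.sin(a)]);y=np.array([-np.sin(a),np.cos(a)])
F=[];T=[]
for i in range(4):
    c=camera("scene");o=manip.get_obs();F.append(o["ft_force"]);T.append(o["torque"])
R=Ro.from_quat(o["ee_rot"]).as_matrix();yw=np.arctan2(R[1,0],R[0,0])
P=pts(c);p=box(P,c,(.5,.12,.012),(.65,.26,.15));s=p[:,:2]-[.6028,.0797];s=np.c_[s@x,s@y-.075,p[:,2]]
t=s[(abs(s[:,0])<.025)&(s[:,1]>.01)&(s[:,1]<.06)&(s[:,2]>.07)]
print("yaw",yw,"pos",o["position"],"F",np.mean(F,0),"T",np.mean(T,0),np.std(T,0)[2],"bottle",circ(t[t[:,2]<.093],.0115) if len(t)>10 else len(t),"top y",t[t[:,2]>.09][:,1].mean(),"j7",o["joint_pos"][6],o["tau"][6],o["clock"],o["grip_width"])
E
python3 f.py
```

```text
yaw 2.7344370571268675 pos [0.6027 0.0797 0.0616] F [-1.614  -0.3006  6.51  ] T [-0.0048  0.306  -0.14  ] 0.03808768370693864 bottle [0.0011 0.0304] top y 0.028528143576472972 j7 0.6433759872283645 0.12675320729613304 15.175 0.15469317954920778
```

Emit:
carry_out:
  deltas:
    - [0,0,0,0.15,-1]
    - [0,0,0,0.35,-1]
    - [0,0,0,0.5,-1]
    - [0,0,0,0.65,-1]
    - [0,0,0,0.65,-1]

```text
clock: 15.8
position: [0.6028, 0.0798, 0.0616]
ee_rot: [0.366, 0.931, 0.0, 0.0]
ft_force: [-1.0, -0.6, 5.2]
grip_width: 0.155
grasp_force: 42.6
```

```bash
python3 f.py
```

```text
yaw 2.3940832481608894 pos [0.6028 0.0797 0.0616] F [-0.7731  0.8143  6.1208] T [ 0.0476  0.2115 -0.1344] 0.013175156808578805 bottle [0.0011 0.0315] top y 0.030070095506488533 j7 0.3328728386607346 0.1249562669545412 16.0 0.1543469358505436
```

Emit:
carry_out:
  deltas:
    - [0,0,0,0.1,-1]
    - [0,0,0,0.2,-1]
    - [0,0,0,0.2,-1]

```text
clock: 16.38
position: [0.6028, 0.0798, 0.0616]
ee_rot: [0.414, 0.91, 0.0, 0.0]
ft_force: [-1.3, -0.0, 5.4]
grip_width: 0.155
grasp_force: 42.6
```

```bash
python3 f.py
```

```text
yaw 2.289374888621877 pos [0.6028 0.0798 0.0616] F [-1.4581 -0.1944  6.3187] T [ 0.021   0.2263 -0.1098] 0.030004758350029647 bottle [0.0011 0.0323] top y 0.030394863139793022 j7 0.2372110672357345 0.12512422632426023 16.575 0.15535458272641636
```

Emit:
carry_out:
  deltas:
    - [0,0,0,0.1,-1]
    - [0,0,0,0.2,-1]
    - [0,0,0,0.2,-1]

```text
clock: 16.95
position: [0.6028, 0.0798, 0.0616]
ee_rot: [0.461, 0.888, 0.0, 0.0]
ft_force: [-0.3, 0.4, 5.0]
grip_width: 0.16
grasp_force: 42.6
```

```bash
python3 f.py
```

```text
yaw 2.1847130151312983 pos [0.6028 0.0798 0.0616] F [-0.5341  0.2975  5.6497] T [ 0.0349  0.1728 -0.1225] 0.023901243221472312 bottle [0.0016 0.0331] top y 0.031064846679740996 j7 0.14150307552678024 0.12518104165792465 17.15 0.1630137608764886
```

Emit:
carry_out:
  deltas:
    - [0,0,0,0.1,-1]
    - [0,0,0,0.2,-1]
    - [0,0,0,0.2,-1]

```text
clock: 17.52
position: [0.6028, 0.0798, 0.0616]
ee_rot: [0.506, 0.862, 0.0, 0.0]
ft_force: [-1.5, -0.4, 5.8]
grip_width: 0.157
grasp_force: 42.6
```

```bash
python3 f.py
```

```text
yaw 2.0800084165315114 pos [0.6028 0.0798 0.0616] F [-0.9532  0.154   5.927 ] T [ 0.0594  0.1825 -0.1547] 0.015523987157164949 bottle [0.0014 0.0338] top y 0.032301689891156816 j7 0.04567639352797125 0.12520146556198597 17.725 0.155263918869363
```

Emit:
carry_out:
  deltas:
    - [0,0,0,0.1,-1]
    - [0,0,0,0.2,-1]
    - [0,0,0,0.2,-1]

```text
clock: 18.1
position: [0.6029, 0.0799, 0.0616]
ee_rot: [0.551, 0.835, 0.0, 0.0]
ft_force: [-1.3, 0.1, 6.1]
grip_width: 0.158
grasp_force: 42.6
```

```bash
python3 f.py
```

```text
yaw 1.9752991639343458 pos [0.6029 0.0798 0.0616] F [-0.543   0.7254  5.4272] T [ 0.0621  0.1412 -0.1472] 0.015129042590936564 bottle [0.0014 0.0347] top y 0.03272119119883443 j7 -0.05021499628907248 0.12516177725046873 18.3 0.1542349257021178
```

Emit:
carry_out:
  deltas:
    - [0,0,0,0.1,-1]
    - [0,0,0,0.2,-1]
    - [0,0,0,0.2,-1]

```text
clock: 18.68
position: [0.6029, 0.0798, 0.0616]
ee_rot: [0.594, 0.805, 0.0, 0.0]
ft_force: [-0.2, -0.1, 5.2]
grip_width: 0.154
grasp_force: 42.5
```

```bash
python3 f.py
```

```text
yaw 1.8705367750920516 pos [0.6029 0.0798 0.0616] F [-0.6608  0.3356  5.0345] T [ 0.0807  0.1173 -0.1507] 0.025653954362023466 bottle [0.0013 0.0359] top y 0.03364630636492648 j7 -0.14615441821674466 0.12501181103289127 18.875 0.15620572125278614
```

Emit:
carry_out:
  deltas:
    - [0,0,0,0.1,-1]
    - [0,0,0,0.2,-1]
    - [0,0,0,0.2,-1]

```text
clock: 19.25
position: [0.6029, 0.0799, 0.0616]
ee_rot: [0.635, 0.773, 0.0, 0.0]
ft_force: [-0.5, 1.6, 4.9]
grip_width: 0.157
grasp_force: 42.6
```

```bash
python3 f.py
```

```text
yaw 1.7662446938670437 pos [0.6029 0.0799 0.0616] F [-0.3384  0.3652  5.8629] T [ 0.0778  0.067  -0.1214] 0.015809328171678697 bottle [0.0014 0.0363] top y 0.03449564392834819 j7 -0.24184123316502068 0.11628182837739587 19.45 0.15836469648804857
```

Emit:
carry_out:
  deltas:
    - [0,0,0,0.1,-1]
    - [0,0,0,0.2,-1]
    - [0,0,0,0.2,-1]

```text
clock: 19.82
position: [0.6029, 0.0798, 0.0616]
ee_rot: [0.675, 0.738, 0.001, 0.0]
ft_force: [-0.5, 0.7, 5.4]
grip_width: 0.159
grasp_force: 42.5
```

```bash
python3 f.py
```

```text
yaw 1.661524142105363 pos [0.603  0.0798 0.0616] F [-0.0959  0.4947  5.613 ] T [ 0.0989  0.0038 -0.0895] 0.02865805826283723 bottle [0.0009 0.036 ] top y 0.034663015035116776 j7 -0.33787813027717717 0.09175892919301987 20.025 0.15486355202728536
```

The holding torque began to change at about yaw 1.80 and the bottle has stopped moving, so it touched the backstop there. At 32 N/rad the clamp now gives about 4.5 N, so I turn about 0.15 rad more.

Emit:
carry_out:
  deltas:
    - [0,0,0,0.1,-1]
    - [0,0,0,0.2,-1]
    - [0,0,0,0.28,-1]
    - [0,0,0,0.28,-1]

```text
clock: 20.52
position: [0.603, 0.0798, 0.0616]
ee_rot: [0.727, 0.687, 0.001, 0.0]
ft_force: [0.5, -0.5, 5.0]
grip_width: 0.153
grasp_force: 42.5
```

```bash
python3 f.py
```

```text
yaw 1.5150092709536032 pos [0.603  0.0798 0.0616] F [-0.0665  0.4376  5.0239] T [ 0.0904 -0.0091 -0.0496] 0.004437078172220313 bottle [0.0013 0.0361] top y 0.03416935979244968 j7 -0.4724776026280423 0.05734796868637204 20.725 0.1578248728871653
```

Both estimates agree on about 9 N. Let go and rise.

Emit:
carry_out:
  deltas:
    - [0,0,0,0.28,-0.6]
    - [0,0,0,0.28,-0.36]
    - [0,0,0,0.28,-0.36]

```text
clock: 21.1
position: [0.6021, 0.0794, 0.0607]
ee_rot: [0.774, 0.633, -0.0, -0.0]
ft_force: [0.4, 0.5, 0.5]
grip_width: 0.317
grasp_force: 0.0
```

My slip: I left the 0.28 spin in that call, so the tool turned another 0.14 rad while opening. I'll rise and measure the bar's angle to see how much the knob went along.

Emit:
carry_out:
  deltas:
    - [0,0,-0.1,0,-0.36]
    - [0,0,-0.3,0,-0.36]
    - [0,0,-0.6,0,-0.36]
    - [0,0,-0.74,0,-0.36]
    - [0,0,-0.74,0,-0.36]

```text
clock: 21.72
position: [0.6034, 0.0798, 0.1747]
ee_rot: [0.775, 0.632, 0.002, 0.001]
ft_force: [-0.1, -0.1, -1.4]
grip_width: 0.319
grasp_force: 0.0
```

```bash
python3 f.py; python3 - <<'E'
from h import *
for i in range(2):
    c=camera("wrist");P=pts(c)
    p=box(P,c,(.56,.04,.060),(.65,.12,.072))
    d=np.hypot(p[:,0]-.603,p[:,1]-.0797);p=p[d<.03];r=cv2.minAreaRect(p[:,:2].astype(np.float32)*1000)
    q=p[:,:2]-p[:,:2].mean(0);w,v=np.linalg.eigh(q.T@q);print("bar",len(p),r,"pca",np.degrees(np.arctan2(v[1,1],v[0,1])))
save(c,"w7.png")
E
```

```text
yaw 1.3667878752278395 pos [0.6018 0.0793 0.171 ] F [-0.1375  0.0306 -0.024 ] T [-0.0016  0.0019  0.0158] 0.03383754377751485 bottle [0.0016 0.0367] top y 0.035088491629158135 j7 -0.5595559138675499 0.014588010963052511 21.925 0.31829976826638273
bar 784 ((602.5889282226562, 80.10324096679688), (35.821468353271484, 14.007022857666016), 86.80430603027344) pca 86.7670354650023
bar 784 ((602.6192016601562, 80.07859802246094), (36.07290267944336, 13.925772666931152), 86.75812530517578) pca 86.83078338055338
```

View pics/w7.png

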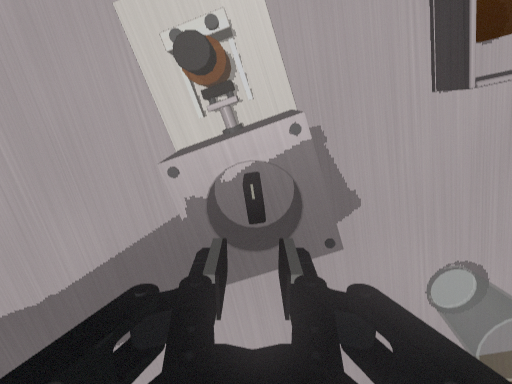

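The wrist view shows the bottle against the backstop at (200,55) and the pad behind it. The bar is at 86.8°, so it turned 1.69 rad, the same as before the release. The slip therefore did not move the knob and the clamp is still at about 9 N. Fingers are clear, so I hand in.

```bash
python3 -c "
from h import *
print(ticket.hand_in())"
```

```text
the job is handed in; nothing more can be done
None
```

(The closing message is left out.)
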